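Close the filter cell's lid crosswise

TASK

Tighten the lid of the filter cell with the wrench from its holder, crosswise and in passes: two opposite bolts, the ones in line with the outlet pipe, are already snug, so first give each of the two slack bolts an eighth of a turn clockwise to match. Then tighten all four fully home to their stops, both of one opposite pair before either of the other pair. Turn the bolts only with the wrench, feel it onto the heads without pressing hard and do not wrench at the stops, leave the other things on the bench alone, and stand the wrench back in its holder.

Things in the scene. Friction and masses are not known exactly. Their poses are not given: they have to be found in the camera images.
- cell: steel filter cell fixed to the bench, 170 mm across, lid top at 66 mm height; boss and nipple mid-lid up to 90 mm; brass outlet pipe to 115 mm from the axis, 30 mm up. Origin on its axis at the bench, z up, outlet at -x. Bolts at 58 mm radius: a1 at -x, a2 at +x, b1 at -y, b2 at +y; square heads 22 mm wide, 20 mm tall, undersides 69 mm and tops 89 mm above the bench
- bolt_a1 (a joint): bolt a1, on the outlet side, already snug at the start. Rad, CLOCKWISE from above (tightening): 0 slack, 0.78 (an eighth turn) snug, fully home at its own firm stop, somewhere from 1.25 to 1.75, to be felt. At value q the head's flats are square to the cell's x, y turned clockwise by q. Turns at 0.15-0.2 Nm, then 5 Nm/rad more past the stop; 0.8 Nm or 40 N of push harms it
- bolt_a2 (a joint): bolt a2, opposite a1, already snug at the start. Rad, CLOCKWISE from above (tightening): 0 slack, 0.78 (an eighth turn) snug, fully home at its own firm stop, somewhere from 1.25 to 1.75, to be felt. At value q the head's flats are square to the cell's x, y turned clockwise by q. Turns at 0.15-0.2 Nm, then 5 Nm/rad more past the stop; 0.8 Nm or 40 N of push harms it
- bolt_b1 (a joint): bolt b1, at the cell's -y, slack at the start (0 to 0.1). Rad, CLOCKWISE from above (tightening): 0 slack, 0.78 (an eighth turn) snug, fully home at its own firm stop, somewhere from 1.25 to 1.75, to be felt. At value q the head's flats are square to the cell's x, y turned clockwise by q. Turns at 0.15-0.2 Nm, then 5 Nm/rad more past the stop; 0.8 Nm or 40 N of push harms it
- bolt_b2 (a joint): bolt b2, at the cell's +y, opposite b1, slack at the start (0 to 0.1). Rad, CLOCKWISE from above (tightening): 0 slack, 0.78 (an eighth turn) snug, fully home at its own firm stop, somewhere from 1.25 to 1.75, to be felt. At value q the head's flats are square to the cell's x, y turned clockwise by q. Turns at 0.15-0.2 Nm, then 5 Nm/rad more past the stop; 0.8 Nm or 40 N of push harms it
- head_a1 (a point): centre of the top face of bolt a1's head (above the outlet), 89 mm above the bench; this point is fixed to the cell
- head_a2 (a point): centre of the top face of bolt a2's head (opposite a1), 89 mm above the bench; this point is fixed to the cell
- head_b1 (a point): centre of the top face of bolt b1's head (cell's -y side), 89 mm above the bench; this point is fixed to the cell
- head_b2 (a point): centre of the top face of bolt b2's head (cell's +y side), 89 mm above the bench; this point is fixed to the cell
- wrench: upright box wrench, 150 mm tall, 0.35 kg: steel socket 38 mm square, 16 mm shaft, grey handle 60 (x) by 24 (y) mm from 92 to 150 mm up; grip it across the 24. Origin mid socket mouth (underside), z up, x/y square to the flats. Pocket 24.4 mm square, 16 mm deep, lowest 6 mm flared to 29; fits in four quarter turns with 0.1 rad of play. Fully on a head its origin is 16 mm below the head's top
- holder: white plastic tool holder fixed to the bench, 90 mm square base, with a square well: inside 48 mm, walls 8 mm, floor 6 mm and rim 32 mm above the bench. Origin at the centre of its underside, z up, x and y square to the well. The wrench starts in it socket down, its origin 6 mm above the bench, its x within about 0.1 rad of the holder's x
- flask: loose conical glass flask, 84 mm wide, 115 mm tall; leave alone. Origin under its base
- beaker: loose glass beaker, 70 mm wide, 85 mm tall; leave alone. Origin under its base
- washbottle: loose white wash bottle, 60 mm wide, 150 mm tall; leave alone. Origin under its base
- gasket: loose rubber ring, 80 mm wide, 6 mm tall; leave alone. Origin under its centre
- sparebolt: loose spare square-head bolt standing on its head, 22 mm square, 46 mm tall; leave alone. Origin under its centre
- dish: loose closed clear dish, 90 mm wide, 14 mm tall; leave alone. Origin under its centre
- jar: loose amber jar, 56 mm wide, 75 mm tall; leave alone. Origin under its base
Not all that is in view belongs to the job. Of the things that look like the wrench, the middle-sized one is meant.

How it is judged (in metres and radians):
On the way, in this order (a step that is already met when the one before it is completed fails the run):
1. first pass: both slack bolts are brought up to snug, between 0.5 and 1.12 rad, and none of the four is past 1.12 rad yet (value of joint bolt_b1 between 0.5 and 1.12 rad and value of joint bolt_b2 between 0.5 and 1.12 rad and value of joint each of bolt_a1, bolt_a2 below 1.12 rad), for 0.1 s.
2. second pass: both bolts of one opposite pair are home (within 0.06 rad of their stops) while both of the other pair are still snug (under 1.12 rad) (((value of joint bolt_a1 above 1.34 rad and value of joint bolt_a2 above 1.64 rad and value of joint each of bolt_b1, bolt_b2 below 1.12 rad) or (value of joint bolt_b1 above 1.49 rad and value of joint bolt_b2 above 1.24 rad and value of joint each of bolt_a1, bolt_a2 below 1.12 rad))), for 0.1 s.
3. all four bolts are home (within 0.06 rad of their stops) (value of joint bolt_a1 above 1.34 rad and value of joint bolt_a2 above 1.64 rad and value of joint bolt_b1 above 1.49 rad and value of joint bolt_b2 above 1.24 rad), for 0.1 s.
At the end, for the whole second after the job is handed in: all four bolts turned to within 0.06 rad of their stops, and the wrench released, upright within 0.08 rad and at rest on the floor of the holder's well (origin within 10 mm of the holder's axis and under 9 mm above its underside) (all of step 3 and horizontal distance between wrench and holder below 0.01 m and z of wrench in the frame of holder below 0.009 m and angle between wrench's own z axis and vertical below 0.08 rad and linear speed of wrench below 0.02 m/s); the robot touches nothing.
It fails at once if the wrench loads the cell or its bolts with more than 70 N (pressed too hard, or wrenched at the stop) (contact force between wrench and cell above 70 N).
It fails at once if the robot itself touches the cell or its bolts (contact force between any of the fingers, the arm and cell above 1 N).
It fails at once if a bystander is moved more than 20 mm (distance of any of flask, beaker, washbottle, gasket, sparebolt, dish, jar from where it was at the start of the episode above 0.02 m).
It also fails if it takes over 72 s, if anything falls off the work surface, if the arm or the gripper's body presses on something with over 40 N, if the wrist force passes 120 N, or if a joint passes its speed limit or range.

ROBOT

A 6-joint arm with a two-finger parallel gripper is mounted at the origin on the work surface. World frame = base frame: x ahead of the robot, y to its left, z up, the work surface at z = 0. Lengths are in mm, angles in rad, forces in N, time in s.
With the tool pointing down it reaches from about 300 to 775 mm from the base axis. Payload 14.6 kg.
Tool frame: the origin (TCP) lies midway between the tips of the shut fingers; the grasp point (between the pads) lies grasp_offset behind it (grasp_offset is the distance from the TCP to the grasp point, in mm); z points along the fingers, y is the line along which they close (so a half turn about z gives the same grasp; the last joint's range is limited). The gripper opens to 94 mm and grips with 3 to 60 N. Pads are 16 mm wide; open, the fingers measure 119 mm over their backs; the gripper's body (75 mm by 177 mm) begins 78 mm behind the grasp point.
Start: joints at [1.207, 0.3, 1.521, -0, 1.321, -0.067], TCP at [160.851, 525.943, 205.446] pointing down, gripper open.
Joint ranges: [-3.03, 3.03], [-0.79, 2.21], [0.23, 2.52], [-1.04, 4.18], [0, 3.07], [-2.55, 2.55]. Speed limits (rad/s): [2.22, 2.22, 2.57, 3.14, 3.14, 3.14].

INTERFACE

Orientations are given as [roll, pitch, yaw] about the fixed x, y, z axes, in that order (R = Rz(yaw) Ry(pitch) Rx(roll)).
In Python, from cell import * gives the robot as it stands. The module is installed in compiled form; this text tells all that it offers.
- The arm moves only by the shell command python3 -m jog 'ROWS' [FORCE]. ROWS is JSON, a list of rows, each a list of 3 entries, a list of its own where there are three numbers: the finger opening in mm, from 0 to 94, then the shift along the tool's x, y, z in units of 50 mm (1.0 is 50 mm), then the turn about the tool's z in units of 180 degrees (1.0 is 180 degrees). In form: [[fingers, [dx, dy, dz], twist], ...]. A call has 1 to 20 rows; each row shifts and turns the commanded pose from where the row before left it, along the tool's axes as they then stand; what a row does not reach is not made up. A row lasts 1/10 s, in which the tool goes at most 50 mm and 8.59 degrees, less where a joint would pass 70% of its speed; a pose out of reach is approached as far as the arm can. A call with a number of a shift or a turn outside -1 to 1 is refused whole. A call with a gripper value outside its range is refused whole. The fingers move at their own pace and stop on an object; FORCE is the grip in N (left out, the last holds). Time passes only in rows, so rows that do not move let the fingers close. It gives the time, the measured TCP pose, the force, the opening and the grip force at its end, in the units of the state.
- read_state(): the state, without advancing time (a new reading comes with each control period).
- camera(name): name is "side" or "top" or "wrist"; returns the picture (400x640x3 uint8, red, green, blue); there is no depth.
- calibration(name): a dict with "mtx" (3x3 intrinsics, pixels), "cam_to_world" (4x4, takes a point from camera to world coordinates); the wrist camera has in their place "hand_eye" (4x4, takes a point from camera to tool coordinates, whose origin is the TCP and whose axes are the flange's). Camera axes: x right, y down, z forward; pixel columns grow to the right and rows downward; lengths in mm; the calibration is good to about 2 mm. A picture is of the moment at which its call begins: read the wrist's pose just before it. calibration takes no time and is no camera call.
- sign_off(): hands the job in; it is judged then, once.
Trained networks look in the newest picture that a camera, given by its name, has taken for a name from the list of things; names that differ only in an ending like _2 or _b are one class to them, and where a whole thing is asked for, a point or a joint stands for the part that bears it (a point fixed in the world has none). Each returns a list of dicts, best first, with "conf" (0 to 1); they miss things now and then, are a little off and sometimes report something else, mostly with a low value. They report only what shows in the picture. A call takes as long as a camera call. They do not tell look-alikes from the thing itself.
- regions_of(camera, query): "pixels" (400x640 bool, what is visible of it) and "rect" ([centre column, centre row, width, height] in pixels, round what is visible of it).
The state is a dict: "clock": time; "joints": joint angles; "qd": joint speeds; "effort": joint torques, N m; "eef_pos": TCP position; "eef_rot": TCP orientation; "wrist_force": force on the tool from outside, world axes, zero at the start; "moment": the same for the moment, N m; "finger_gap": finger opening in mm; "finger_force": force on a finger pad.
Only numpy, scipy, OpenCV 4.12 (cv2) and the standard library are available. Lean on these libraries where they do the work, as an engineer would, in place of code of your own. Each camera call takes 0.05 s, during which the arm holds its last target. There are 200 camera calls.

## Working session

There is one attempt and no reset: what is moved stays moved. The work goes in short steps, Python scripts to look and compute and a shell command to move; the robot and the scene stay as the last step left them, time stands still between calls to the robot, and variables do not carry over. Pictures are saved under pics/ and viewed, at most 10 in all, crops included, and the job is handed in when it is done.

```bash
mkdir -p pics; cat > h.py <<'E'
from cell import *
import numpy as np, cv2
from scipy.spatial.transform import Rotation as R
def snap(n,f=None):
    im=camera(n)
    if f: cv2.imwrite('pics/'+f,im[:,:,::-1])
    return im
def pose(s=None):
    s=s or read_state(); T=np.eye(4);T[:3,:3]=R.from_euler('xyz',s['eef_rot']).as_matrix();T[:3,3]=s['eef_pos'];return T
def cam(n,s=None):
    c=calibration(n); K=np.array(c['mtx'])
    M=np.array(c['cam_to_world']) if 'cam_to_world' in c else pose(s)@np.array(c['hand_eye'])
    return K,M
def px2w(K,M,u,v,z):
    d=M[:3,:3]@np.linalg.solve(K,[u,v,1.]);o=M[:3,3];return o+d*(z-o[2])/d[2]
def w2px(K,M,p):
    q=np.linalg.inv(M)@np.append(p,1);q=K@q[:3];return q[:2]/q[2]
E
python3 - <<'E'
from h import *
print(read_state())
for n in('top','side'):
    snap(n,n+'0.png');K,M=cam(n);print(n,K.tolist(),M.round(3).tolist())
    for q in('cell','bolt_a1','wrench','holder','head_a1'):
        for d in regions_of(n,q):
            print(q,round(d['conf'],2),np.round(d['rect'],1), int(d['pixels'].sum()))
E
```

```text
{'clock': 0.0, 'joints': array([ 1.20739828e+00,  3.00451976e-01,  1.52159750e+00, -3.51011546e-05,
        1.32073617e+00, -6.66255345e-02]), 'qd': array([1.82373788e-03, 2.69281308e-04, 9.36684364e-04, 6.38286057e-04,
       1.70851661e-03, 3.84846535e-05]), 'effort': array([-1.68884271e-03, -5.31794322e+01, -3.52726114e+01,  7.07452185e-02,
        2.44784262e-02, -1.33059070e-04]), 'eef_pos': array([160.76468943, 525.6868207 , 204.88988948]), 'eef_rot': array([-3.14040005e+00, -4.55011027e-05,  2.84482883e+00]), 'wrist_force': array([ 0.21326277,  1.02271289, -0.13597386]), 'moment': array([ 0.01135833, -0.03227682,  0.01690762]), 'finger_force': 0.0, 'finger_gap': 94.21310416136683}
top [[487.51372915889266, 0.0, 319.22874238955467], [0.0, 487.51372915889266, 198.20512193475204], [0.0, 0.0, 1.0]] [[0.01, -0.991, 0.13, 394.714], [-1.0, -0.012, -0.015, 23.158], [0.017, -0.13, -0.991, 1432.984], [0.0, 0.0, 0.0, 1.0]]
cell 0.94 [293.  213.7  68.4  59.2] 3017
bolt_a1 0.57 [312.7 200.1  10.   10.6] 81
bolt_a1 0.55 [276.6 221.1  10.1  12.2] 58
wrench 0.92 [416.9 267.4  42.2  20.9] 673
wrench 0.81 [414.2 209.7  24.3  25.3] 437
wrench 0.52 [379.5 245.6  14.2  16.4] 161
holder 0.58 [409.3 218.4  42.2  37.8] 535
head_a1 0.73 [292.1 212.8  68.5  57.3] 2837
side [[508.0395503245154, 0.0, 314.3665557080869], [0.0, 508.0395503245154, 203.1925837290315], [0.0, 0.0, 1.0]] [[0.978, -0.146, 0.149, 408.039], [-0.208, -0.739, 0.641, -678.492], [0.016, -0.658, -0.753, 929.437], [0.0, 0.0, 0.0, 1.0]]
cell 0.67 [294.4 211.9  74.4  74.7] 4608
cell 0.46 [311.1 215.4  14.1  10.9] 109
bolt_a1 0.54 [279.6 188.1  10.5  10.3] 96
wrench 0.94 [243.2 337.1  45.7  90.1] 2359
wrench 0.91 [270.1 302.7  24.4  45.2] 562
wrench 0.73 [330.9 328.3  38.9  59.2] 1393
holder 0.73 [329.  355.4  63.7  51.9] 1521
head_a1 0.79 [294.6 213.   76.6  78.2] 4574
```

View pics/top0.png

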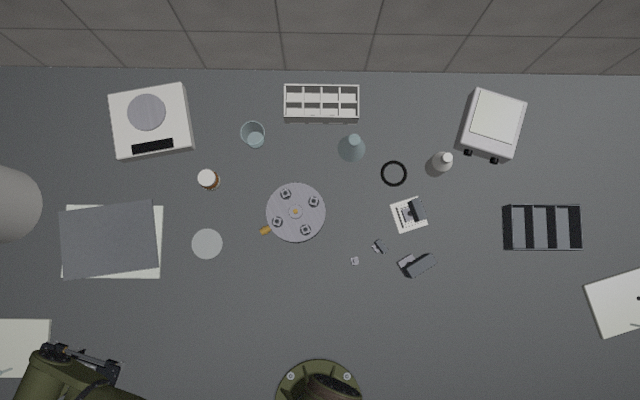

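View pics/side0.png

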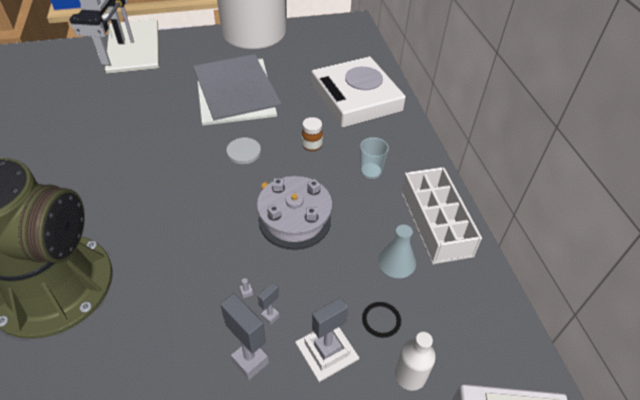

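Top view: cell at (295,212) with the brass outlet to the lower left at (265,230). The wrench stands in the white holder at (409,214), a big look-alike at (417,264) and a small one at (379,246). The side view agrees.

```bash
python3 - <<'E'
from h import *
K,M=cam('top')
for n,u,v,z in(('cell',295,212,66),('boss',295,212,90),('outlet',265,230,30),('b1',277,222,89),('b2',314,201,89),('b3',286,194,89),('b4',306,229,89),('holder',409,215,15)): print(n,px2w(K,M,u,v,z).round(0))
K,M=cam('side')
for n,u,v,z in(('boss',295,198,90),('holder',327,351,10),('b1',275,212,89),('b2',314,186,89),('b3',278,184,89),('b4',312,213,89),('wtop',330,318,156)): print(n,px2w(K,M,u,v,z).round(0))
print(calibration('wrist'))
T=pose()
for g in((310,-150),(400,80)):
  print((T[:3,:3].T@(np.array([*g,205])-T[:3,3])/50).round(2))
E
```

```text
cell [534.  70.  66.]
boss [531.  69.  90.]
outlet [485. 156.  30.]
b1 [503. 118.  89.]
b2 [563.  17.  89.]
b3 [581.  95.  89.]
b4 [485.  38.  89.]
holder [ 534. -262.   15.]
boss [535.  60.  90.]
holder [ 536. -268.   10.]
b1 [486.  29.  89.]
b2 [584.  88.  89.]
b3 [506. 110.  89.]
b4 [564.  11.  89.]
wtop [ 533. -277.  156.]
{'mtx': array([[305.66833251,   0.        , 314.95689628],
       [  0.        , 305.66833251, 206.12994301],
       [  0.        ,   0.        ,   1.        ]]), 'hand_eye': array([[-3.11899443e-04, -9.71277097e-01, -2.37951054e-01,
         6.82983970e+01],
       [ 9.99999722e-01, -4.64145535e-04,  5.83794730e-04,
         1.56143835e-01],
       [-6.77470370e-04, -2.37950806e-01,  9.71276971e-01,
        -1.78535497e+02],
       [ 0.00000000e+00,  0.00000000e+00,  0.00000000e+00,
         1.00000000e+00]])}
[-6.810e+00 -1.205e+01  1.000e-02]
[-7.18 -7.13  0.01]
```

```bash
cat >> h.py <<'E'
def to(x,y,z=None,yaw=None,rows=None):
    """print tool shift (units) & twist needed"""
    T=pose(); g=np.array([x,y,T[2,3] if z is None else z]); d=T[:3,:3].T@(g-T[:3,3])/50
    s=read_state(); dy=0 if yaw is None else (yaw-s['eef_rot'][2]+np.pi)%(2*np.pi)-np.pi
    print('shift',d.round(3),'twist',round(-dy/np.pi,4),'n>=',np.ceil(max(np.linalg.norm(d),abs(dy)/.15)))
E
python3 - <<'E'
from h import *
import cell; print([ (k,getattr(cell,k)) for k in dir(cell) if k[0]!='_'])
to(534,66,205)
E
```

```text
[('Unreachable', <class 'cell.Unreachable'>), ('calibration', <function make.<locals>.<lambda> at 0x7feaf8e547c0>), ('camera', <function make.<locals>.drawn_camera at 0x7feaf8e54220>), ('grasp_offset', 18.8), ('read_state', <function make.<locals>.<lambda> at 0x7feaf8e54720>), ('regions_of', <function make.<locals>.keyed.<locals>.call at 0x7feaf8e54900>), ('sign_off', <function connect.<locals>.done at 0x7feaf8dcb920>)]
shift [-9.827e+00 -6.613e+00  9.000e-03] twist 0.0 n>= 12.0
```

```bash
python3 -m jog '[[94,[-0.7,-0.47,0],0],[94,[-0.7,-0.47,0],0],[94,[-0.7,-0.47,0],0],[94,[-0.7,-0.47,0],0],[94,[-0.7,-0.47,0],0],[94,[-0.7,-0.47,0],0],[94,[-0.7,-0.47,0],0],[94,[-0.7,-0.47,0],0],[94,[-0.7,-0.47,0],0],[94,[-0.7,-0.47,0],0],[94,[-0.7,-0.47,0],0],[94,[-0.7,-0.47,0],0],[94,[-0.7,-0.47,0],0],[94,[-0.7,-0.47,0],0],[94,[0,0,0],0],[94,[0,0,0],0]]' 40
python3 - <<'E'
from h import *
s=read_state();print(s['joints'].round(2),s['qd'].round(3))
snap('wrist','w_cell.png');K,M=cam('wrist',s)
import pickle;pickle.dump((K,M),open('wc.pkl','wb'))
for q in('cell','bolt_a1'):
  for d in regions_of('wrist',q): print(q,round(d['conf'],2),np.round(d['rect'],1), px2w(K,M,*d['rect'][:2],89).round(1))
to(535,-266,235)
E
```

```text
clock: 2.2
eef_pos: [533.2, 67.6, 205.1]
eef_rot: [-3.141, -0.001, 2.843]
wrist_force: [-0.5, 0.4, 0.0]
finger_gap: 93.9
finger_force: 0.0
[ 0.06  0.27  1.56  0.    1.31 -1.21] [ 0.036 -0.02   0.019  0.004  0.     0.007]
cell 0.84 [317.1 190.6 159.  156.4] [522.5  73.5  89. ]
cell 0.59 [ 69.  258.6  23.1  15.9] [ 515.4 -193.    89. ]
cell 0.36 [ 77.8 243.   89.6  48. ] [ 502.6 -176.2   89. ]
bolt_a1 0.74 [280.7 241.6  24.6  25.1] [562.2  22.4  89. ]
bolt_a1 0.6 [356.8 162.1  29.8  18.9] [507.2 118.   89. ]
shift [-1.996 -6.395 -0.589] twist 0.0 n>= 7.0
```

View pics/w_cell.png

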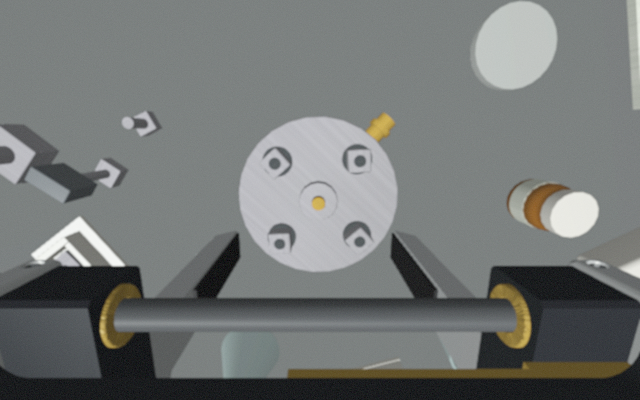

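The wrist picture shows the cell lid centred near (318,195), with heads at (276,161), (357,159), (281,240), (357,239) and the outlet at (380,125). I'll enlarge the heads and fit the disc.

```bash
python3 - <<'E'
from h import *
import pickle;K,M=pickle.load(open('wc.pkl','rb'))
im=cv2.imread('pics/w_cell.png')
cv2.imwrite('pics/crop1.png',cv2.resize(im[135:265,245:395],None,fx=4.6,fy=4.6,interpolation=cv2.INTER_CUBIC))
g=cv2.cvtColor(im,cv2.COLOR_BGR2GRAY)
b=cv2.morphologyEx((g>140).astype('u1'),cv2.MORPH_CLOSE,np.ones((15,15)))
n,l,st,c=cv2.connectedComponentsWithStats(b);k=l[150,318]
print(g[150,318],g[100,318],st[k])
# disc edge by radial max gradient around projected circle
from scipy.optimize import least_squares
gs=cv2.GaussianBlur(g.astype(float),(0,0),1)
pts=[]
for a in np.arange(0,2*np.pi,.03):
    # lower rear side of rim: true lid edge only
    prof=[];rs=np.arange(76,95,.25)
    for r in rs:
        u,v=w2px(K,M,[532+r*np.cos(a),68+r*np.sin(a),66]);prof.append(gs[int(round(v)),int(round(u))] if 0<=v<270 else np.nan)
    d=-np.diff(prof)
    if np.isnan(d).any(): continue
    i=d.argmax()
    if d[i]>3: pts.append((532+rs[i]*np.cos(a),68+rs[i]*np.sin(a)))
pts=np.array(pts)
f=lambda p:np.hypot(pts[:,0]-p[0],pts[:,1]-p[1])-p[2]
r=least_squares(f,[532,68,85],loss='soft_l1');print(len(pts),r.x,np.median(abs(r.fun)))
E
```

```text
191 128 [  238   113   160   160 20140]
179 [535.32264994  70.37374391  83.90890653] 0.33572747625754573
```

View pics/crop1.png

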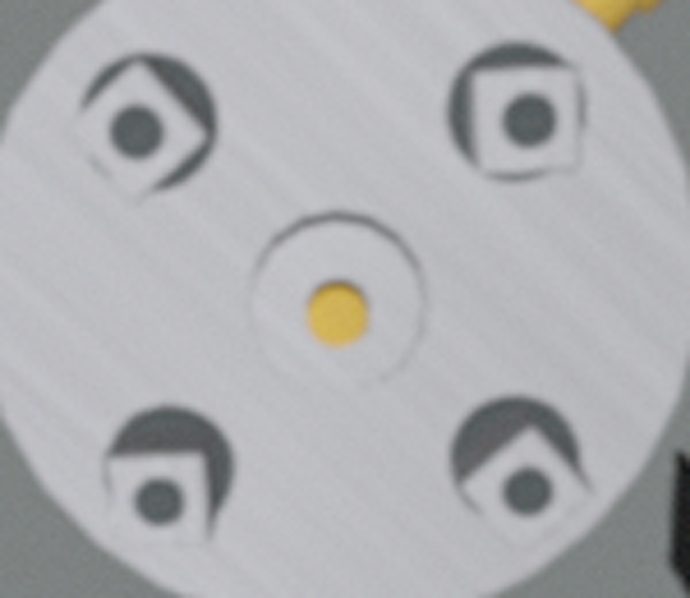

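```bash
python3 -m jog '[[94,[-0.29,-0.91,-0.1],0],[94,[-0.29,-0.91,-0.1],0],[94,[-0.29,-0.91,-0.1],0],[94,[-0.29,-0.91,-0.1],0],[94,[-0.29,-0.91,-0.1],0],[94,[-0.29,-0.91,-0.1],0],[94,[-0.29,-0.91,0],0],[94,[0,0,0],0],[94,[0,0,0],0]]'
python3 - <<'E'
from h import *
s=read_state();snap('wrist','w_hold.png');K,M=cam('wrist',s)
import pickle;pickle.dump((K,M),open('wh.pkl','wb'))
for q in('wrench','holder'):
  for d in regions_of('wrist',q): print(q,round(d['conf'],2),np.round(d['rect'],1), px2w(K,M,*d['rect'][:2],156 if q=='wrench' else 20).round(1))
E
```

```text
clock: 3.25
eef_pos: [537.1, -265.8, 235.3]
eef_rot: [3.141, -0.0, 2.844]
wrist_force: [-0.8, -0.1, -0.1]
finger_gap: 94.2
finger_force: 0.0
wrench 0.85 [261.9  48.2 100.7  95. ] [ 400.4 -266.3  156. ]
wrench 0.82 [321.1 203.6  58.5  77.9] [ 531.6 -258.2  156. ]
wrench 0.77 [376.8  79.6  47.6  47.8] [ 448.3 -187.2  156. ]
wrench 0.67 [470.4 274.3  47.7  51. ] [ 635.8 -146.3  156. ]
holder 0.73 [318.1 182.   92.2  91. ] [ 534.4 -260.2   20. ]
```

View pics/w_hold.png

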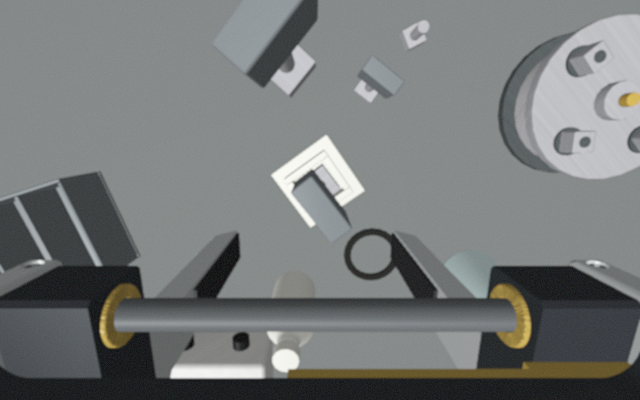

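The holder is at (318,182), with the handle top at about (330,215); gasket and wash bottle are clear of it. Next I enlarge it and compute the bolt centres.

```bash
python3 - <<'E'
from h import *
import pickle;K,M=pickle.load(open('wc.pkl','rb'))
P=[]
for n,u,v in(('a1',530,120),('a2',159,502),('s1',136,132),('s2',527,491)):
    p=px2w(K,M,245+(u+.5)/4.6-.5,135+(v+.5)/4.6-.5,89);P.append(p);print(n,p.round(1))
P=np.array(P);print(P.mean(0),(P[0]+P[1])/2,(P[2]+P[3])/2,np.linalg.norm(P-P.mean(0),axis=1), np.degrees(np.arctan2(*(P[1]-P[0])[1::-1])),np.degrees(np.arctan2(*(P[2]-P[3])[1::-1])))
print('nipple',px2w(K,M,245+338.5/4.6-.5,135+314.5/4.6-.5,90))
im=cv2.imread('pics/w_hold.png')
cv2.imwrite('pics/crop2.png',cv2.resize(im[130:250,260:380],None,fx=5,fy=5,interpolation=cv2.INTER_CUBIC))
E
```

```text
a1 [506.7 121.1  89. ]
a2 [564.   20.2  89. ]
s1 [484.9  41.9  89. ]
s2 [585.6  99.1  89. ]
[535.30210486  70.56266612  89.        ] [535.34904915  70.63699491  89.        ] [535.25516058  70.48833733  89.        ] [58.037111   57.95416232 57.95093369 57.79582664] -60.42484645240502 -150.37008138005524
nipple [534.40103894  70.82969294  90.        ]
```

View pics/crop2.png

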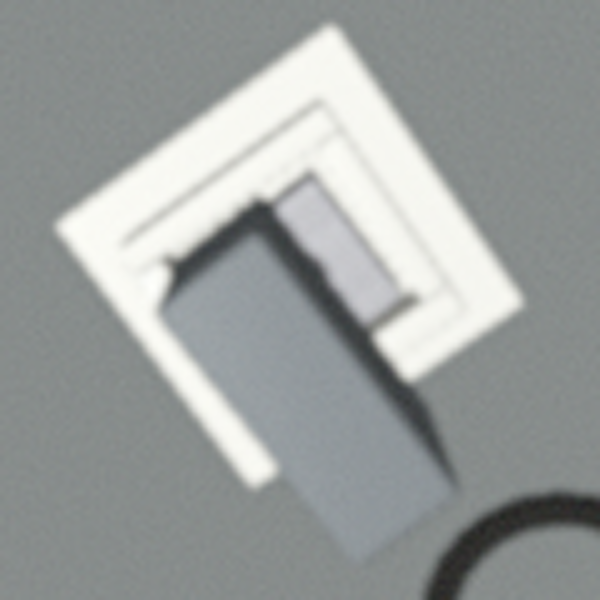

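```bash
python3 - <<'E'
from h import *
import pickle;K,M=pickle.load(open('wh.pkl','rb'))
def q(L,z):
    P=np.array([px2w(K,M,260+(u+.5)/5-.5,130+(v+.5)/5-.5,z) for u,v in L])
    print('z',z,P.mean(0).round(1),'sides',[round(np.linalg.norm(P[i]-P[(i+1)%4]),1) for i in range(4)],'dir',[round(np.degrees(np.arctan2(*(P[(i+1)%4]-P[i])[1::-1])),1) for i in range(4)])
q([(160,305),(258,232),(458,488),(362,562)],156)
for z in(0,6,10): q([(333,22),(57,227),(257,488),(523,302)],z)
E
```

```text
z 156 [ 536.9 -259.1  156. ] sides [np.float64(21.0), np.float64(57.5), np.float64(21.8), np.float64(58.6)] dir [np.float64(109.7), np.float64(20.7), np.float64(-67.5), np.float64(-160.0)]
z 0 [ 538.1 -261.1    0. ] sides [np.float64(92.2), np.float64(92.0), np.float64(90.9), np.float64(91.8)] dir [np.float64(-71.0), np.float64(19.0), np.float64(109.1), np.float64(-161.8)]
z 6 [ 537.1 -260.9    6. ] sides [np.float64(90.9), np.float64(90.6), np.float64(89.5), np.float64(90.5)] dir [np.float64(-71.0), np.float64(19.0), np.float64(109.1), np.float64(-161.8)]
z 10 [ 536.5 -260.7   10. ] sides [np.float64(90.0), np.float64(89.8), np.float64(88.7), np.float64(89.6)] dir [np.float64(-71.0), np.float64(19.0), np.float64(109.1), np.float64(-161.8)]
```

```bash
python3 - <<'E'
from h import *
to(537,-259.7,175,0.354)
E
python3 -m jog '[[94,[0,0,0.07],0.047],[94,[0,0,0.07],0.047],[94,[0,0,0.07],0.047],[94,[0,0,0.07],0.047],[94,[0,0,0.07],0.047],[94,[0,0,0.07],0.047],[94,[0,0,0.07],0.047],[94,[0,0,0.07],0.047],[94,[0,0,0.07],0.047],[94,[0,0,0.07],0.047],[94,[0,0,0.07],0.047],[94,[0,0,0.07],0.047],[94,[0,0,0.07],0.047],[94,[0,0,0.07],0.047],[94,[0,0,0.07],0.047],[94,[0,0,0.07],0.047],[94,[0,0,0.07],0.04],[94,[0,0,0],0]]'
python3 - <<'E'
from h import *
to(537,-259.7,108,0.354)
E
```

```text
shift [0.037 0.091 1.215] twist 0.7935 n>= 17.0
clock: 5.2
eef_pos: [537.3, -264.8, 175.9]
eef_rot: [-3.141, 0.0, 0.356]
wrist_force: [0.4, -0.0, -0.2]
finger_gap: 93.7
finger_force: 0.0
shift [ 0.03  -0.098  1.357] twist 0.0008 n>= 2.0
```

```bash
python3 -m jog '[[94,[0.03,-0.1,0.16],0],[94,[0,0,0.4],0],[94,[0,0,0.4],0],[94,[0,0,0.4],0],[70,[0,0,0],0],[20,[0,0,0],0],[10,[0,0,0],0],[10,[0,0,0],0],[10,[0,0,0],0]]' 60
python3 - <<'E'
from h import *
s=read_state();print(s['eef_pos'],s['eef_rot'],s['finger_gap'],s['finger_force'],s['wrist_force'],s['moment'])
E
```

```text
clock: 6.1
eef_pos: [537.0, -261.1, 108.7]
eef_rot: [3.141, -0.001, 0.357]
wrist_force: [0.4, -0.1, 0.4]
finger_gap: 57.5
finger_force: 0.0
[ 537.02301984 -261.11514829  108.67361089] [ 3.14075343e+00 -7.34915103e-04  3.56983814e-01] 57.48933909544213 0.0 [ 0.36430522 -0.08906442  0.43173337] [-0.04239365  0.1350705  -0.00801772]
```

```bash
python3 -m jog '[[10,[0,0,0],0],[10,[0,0,0],0],[10,[0,0,0],0],[10,[0,0,0],0],[10,[0,0,0],0]]' 60
python3 - <<'E'
from h import *
s=read_state();print(s['moment'],s['wrist_force'])
E
python3 -m jog '[[10,[0,0,-0.1],0],[10,[0,0,-0.2],0],[10,[0,0,-0.3],0],[10,[0,0,0],0]]' 60
python3 - <<'E'
from h import *
s=read_state();print(s['eef_pos'],s['eef_rot'],s['finger_gap'],s['finger_force'],s['wrist_force'],s['moment'])
E
```

```text
clock: 6.6
eef_pos: [536.8, -261.0, 107.9]
eef_rot: [-3.142, 0.0, 0.357]
wrist_force: [0.2, 0.1, -1.1]
finger_gap: 23.7
finger_force: 60.0
[-0.03570412  0.1276675   0.06548349] [ 0.1818686   0.09547775 -1.10023053]
clock: 7.0
eef_pos: [537.7, -261.5, 140.9]
eef_rot: [3.138, -0.003, 0.357]
wrist_force: [-0.1, -0.3, -4.0]
finger_gap: 23.9
finger_force: 60.0
[ 537.74922626 -261.54368589  140.89656131] [ 3.13843948e+00 -2.65285034e-03  3.56689759e-01] 23.91413510914586 59.985666275024414 [-0.11804263 -0.29412637 -3.98207857] [-0.10857524  0.07930159 -0.06339964]
```

```bash
python3 - <<'E'
from h import *
to(484.9,41.9,225,2.037)
E
```

```text
shift [ 1.133 -6.051 -1.698] twist -0.5349 n>= 12.0
```

```bash
python3 -m jog '[[10,[0,0,-0.7],0],[10,[0,0,-0.7],0],[10,[0.12,-0.6,-0.3],0],[10,[0.12,-0.65,0],0],[10,[0.12,-0.7,0],0],[10,[0.12,-0.7,0],0],[10,[0.12,-0.7,0],0],[10,[0.13,-0.7,0],0],[10,[0.13,-0.7,0],0],[10,[0.13,-0.7,0],0],[10,[0.14,-0.6,0],0],[10,[0,0,0],-0.04]]' 60
python3 -m jog '[[10,[0,0,0],-0.045],[10,[0,0,0],-0.045],[10,[0,0,0],-0.045],[10,[0,0,0],-0.045],[10,[0,0,0],-0.045],[10,[0,0,0],-0.045],[10,[0,0,0],-0.045],[10,[0,0,0],-0.045],[10,[0,0,0],-0.045],[10,[0,0,0],-0.045],[10,[0,0,0],-0.045],[10,[0,0,0],0],[10,[0,0,0],0],[10,[0,0,0],0]]' 60
python3 - <<'E'
from h import *
to(484.9,41.9,197,2.037)
s=read_state();snap('wrist','w_held.png');snap('side','side1.png')
print(s['joints'].round(2),s['wrist_force'],s['moment'],s['eef_rot'])
a=cv2.imread('pics/side1.png');b=cv2.imread('pics/w_held.png')
cv2.imwrite('pics/c3.png',np.hstack([cv2.resize(a[90:250,190:370],(394,350),interpolation=cv2.INTER_CUBIC),cv2.resize(b[50:350,170:500],(385,350),interpolation=cv2.INTER_CUBIC)]))
E
```

```text
clock: 8.2
eef_pos: [483.5, 45.0, 223.3]
eef_rot: [-3.141, -0.001, 0.485]
wrist_force: [0.3, -0.8, -3.0]
finger_gap: 23.7
finger_force: 60.0
clock: 9.6
eef_pos: [484.1, 42.2, 223.0]
eef_rot: [3.141, 0.0, 2.034]
wrist_force: [1.0, 0.4, -2.8]
finger_gap: 23.7
finger_force: 60.0
shift [-0.012  0.012  0.521] twist -0.0009 n>= 1.0
[ 0.01  0.14  1.67 -0.    1.33 -0.45] [ 1.02971254  0.41423265 -2.83737053] [-0.07714229  0.04588389  0.04566476] [3.14144668e+00 8.96299551e-05 2.03409120e+00]
```

View pics/c3.png

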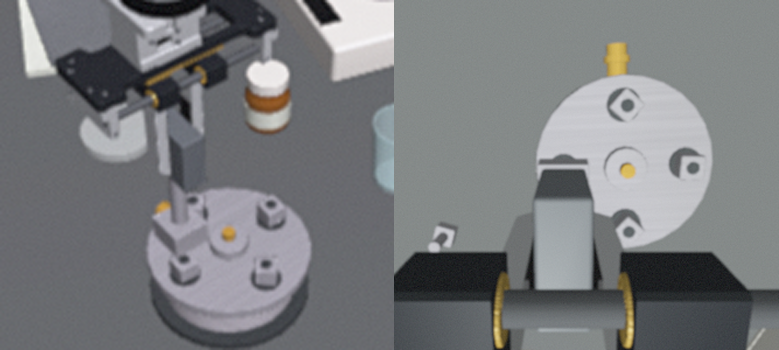

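The wrench hangs upright above b1 and is held straight in the fingers. Next I feel it down onto the head.

```bash
cat > st.py <<'E'
from h import *
s=read_state();print(s['eef_pos'].round(2),s['eef_rot'].round(4),'F',s['wrist_force'].round(2),'M',s['moment'].round(3),'q6',s['joints'][5].round(2))
E
python3 -m jog '[[10,[0,0.01,0.2],0],[10,[0,0,0.2],0],[10,[0,0,0.1],0],[10,[0,0,0.06],0],[10,[0,0,0.02],0],[10,[0,0,0],0]]' 60; python3 st.py
python3 -m jog '[[10,[0,0,0.04],0],[10,[0,0,0.04],0],[10,[0,0,0],0]]' 60; python3 st.py
```

```text
clock: 10.3
eef_pos: [484.6, 42.4, 194.0]
eef_rot: [3.142, 0.0, 2.037]
wrist_force: [-0.2, -0.1, -2.9]
finger_gap: 23.2
finger_force: 60.0
[484.61  42.38 193.98] [3.1415 0.     2.0373] F [-0.19 -0.07 -2.93] M [-0.054  0.006  0.058] q6 -0.45
clock: 10.6
eef_pos: [484.5, 42.4, 189.7]
eef_rot: [-3.141, -0.0, 2.037]
wrist_force: [-0.7, -0.3, -3.3]
finger_gap: 24.0
finger_force: 60.0
[484.47  42.37 189.74] [-3.1414e+00 -1.0000e-04  2.0373e+00] F [-0.72 -0.27 -3.29] M [ 0.031 -0.003  0.   ] q6 -0.45
```

```bash
python3 -m jog '[[10,[0,0,0.03],0],[10,[0,0,0.03],0],[10,[0,0,0.03],0],[10,[0,0,0],0]]' 60; python3 st.py

```

```text
clock: 11.0
eef_pos: [484.6, 42.3, 185.3]
eef_rot: [-3.142, 0.0, 2.037]
wrist_force: [1.0, -1.2, -3.8]
finger_gap: 23.8
finger_force: 60.0
[484.61  42.3  185.3 ] [-3.1415e+00  3.0000e-04  2.0374e+00] F [ 0.99 -1.23 -3.8 ] M [-0.285 -0.037 -0.038] q6 -0.45
```

```bash
python3 -m jog '[[10,[0,0,0.04],0],[10,[0,0,0.03],0],[10,[0,0,0.03],0],[10,[0,0,0],0]]' 60; python3 st.py

```

```text
clock: 11.4
eef_pos: [484.7, 42.2, 180.3]
eef_rot: [3.142, 0.0, 2.037]
wrist_force: [2.1, -3.1, -5.1]
finger_gap: 23.8
finger_force: 60.0
[484.66  42.2  180.29] [3.1416e+00 4.0000e-04 2.0374e+00] F [ 2.06 -3.07 -5.07] M [-0.907 -0.573  0.001] q6 -0.45
```

```bash
python3 -m jog '[[10,[-0.01,0,0.03],0],[10,[0,0,0.02],0],[10,[0,0,0],0]]' 60; python3 st.py

```

```text
clock: 11.7
eef_pos: [484.7, 42.0, 177.8]
eef_rot: [-3.141, -0.0, 2.037]
wrist_force: [1.4, -2.0, -3.8]
finger_gap: 23.9
finger_force: 60.0
[484.72  41.96 177.77] [-3.1414e+00 -1.0000e-04  2.0374e+00] F [ 1.4  -2.   -3.77] M [-0.584 -0.334 -0.012] q6 -0.46
```

```bash
python3 -m jog '[[10,[0,0,0],0.02],[10,[0,0,0],0.02],[10,[0,0,0],0.02],[10,[0,0,0],0.02],[10,[0,0,0],0]]' 60; python3 st.py

```

```text
clock: 12.2
eef_pos: [484.8, 41.5, 177.9]
eef_rot: [-3.141, 0.001, 1.784]
wrist_force: [1.1, -5.6, -3.6]
finger_gap: 23.5
finger_force: 60.0
[484.84  41.46 177.94] [-3.1415e+00  1.1000e-03  1.7840e+00] F [ 1.12 -5.56 -3.57] M [-1.586 -0.417  0.163] q6 -0.2
```

```bash
python3 -m jog '[[10,[-0.01,0,0],0.03],[10,[0,0,0],0.03],[10,[0,0,0],0.03],[10,[0,0,0],0.03],[10,[0,0,0],0.03],[10,[0,0,0],0.015],[10,[0,0,0],0]]' 60; python3 st.py

```

```text
clock: 12.9
eef_pos: [484.7, 41.2, 177.9]
eef_rot: [-3.141, 0.001, 1.267]
wrist_force: [-0.5, -4.0, -1.7]
finger_gap: 23.5
finger_force: 60.0
[484.69  41.21 177.89] [-3.1412e+00  8.0000e-04  1.2673e+00] F [-0.52 -4.03 -1.71] M [-1.372  0.201  0.17 ] q6 0.31
```

```bash
python3 -m jog '[[10,[0,0,0],-0.02],[10,[0,0,-0.2],0],[10,[0,0,-0.3],0],[10,[0,0,-0.1],0],[10,[0,0,0],0]]' 60; python3 st.py
python3 - <<'E'
from h import *
to(585.9,98.6,197,2.037)
E

```

```text
clock: 13.4
eef_pos: [485.1, 41.7, 208.8]
eef_rot: [3.14, -0.001, 1.33]
wrist_force: [0.3, -0.3, -3.4]
finger_gap: 24.1
finger_force: 60.0
[485.13  41.73 208.77] [ 3.1404e+00 -8.0000e-04  1.3303e+00] F [ 0.28 -0.26 -3.44] M [-0.116  0.084 -0.02 ] q6 0.25
shift [1.585 1.686 0.239] twist -0.2249 n>= 5.0
```

```bash
python3 -m jog '[[10,[0.3,0.32,0],0],[10,[0.42,0.45,0],0],[10,[0.45,0.48,0],0],[10,[0.415,0.435,0],0],[10,[0,0,0],-0.045],[10,[0,0,0],-0.045],[10,[0,0,0],-0.045],[10,[0,0,0],-0.045],[10,[0,0,0],-0.045],[10,[0,0,0.2],0],[10,[0,0,0.04],0],[10,[0,0,0],0],[10,[0,0,0],0]]' 60; python3 st.py
python3 - <<'E'
from h import *
to(585.9,98.6,191,2.037)
E

```

```text
clock: 14.7
eef_pos: [585.6, 98.4, 195.8]
eef_rot: [-3.141, -0.0, 2.035]
wrist_force: [0.1, 0.8, -2.6]
finger_gap: 23.7
finger_force: 60.0
[585.55  98.39 195.77] [-3.1413e+00 -2.0000e-04  2.0354e+00] F [ 0.11  0.8  -2.62] M [-0.069 -0.001  0.039] q6 -0.36
shift [0.001 0.008 0.095] twist -0.0005 n>= 1.0
```

```bash
python3 -m jog '[[10,[0,0.007,0.04],0],[10,[0,0,0.04],0],[10,[0,0,0.04],0],[10,[0,0,0],0]]' 60; python3 st.py
```

```text
clock: 15.1
eef_pos: [585.8, 98.5, 189.6]
eef_rot: [-3.141, -0.0, 2.037]
wrist_force: [-0.3, -0.5, -3.7]
finger_gap: 23.8
finger_force: 60.0
[585.75  98.49 189.58] [-3.1411e+00 -2.0000e-04  2.0372e+00] F [-0.31 -0.47 -3.72] M [-0.023  0.023  0.02 ] q6 -0.36
```

```bash
python3 -m jog '[[10,[0,0,0.03],0],[10,[0,0,0.03],0],[10,[0,0,0.03],0],[10,[0,0,0],0]]' 60; python3 st.py
```

```text
clock: 15.5
eef_pos: [585.8, 98.5, 185.2]
eef_rot: [-3.141, -0.0, 2.037]
wrist_force: [-0.5, 0.6, -4.0]
finger_gap: 23.7
finger_force: 60.0
[585.79  98.53 185.18] [-3.1412e+00 -1.0000e-04  2.0374e+00] F [-0.5   0.59 -3.97] M [-0.029  0.04  -0.018] q6 -0.36
```

```bash
python3 -m jog '[[10,[0,0,0.04],0],[10,[0,0,0.03],0],[10,[0,0,0.03],0],[10,[0,0,0],0]]' 60; python3 st.py
```

```text
clock: 15.9
eef_pos: [585.8, 98.5, 180.1]
eef_rot: [-3.141, -0.0, 2.037]
wrist_force: [-0.3, 0.3, -4.0]
finger_gap: 23.8
finger_force: 60.0
[585.78  98.54 180.15] [-3.1412e+00 -2.0000e-04  2.0374e+00] F [-0.33  0.29 -4.01] M [-0.071 -0.037 -0.009] q6 -0.36
```

```bash
python3 -m jog '[[10,[0,0,0.05],0],[10,[0,0,0],0.025],[10,[0,0,0],0.025],[10,[0,0,0],0.025],[10,[0,0,0],0.025],[10,[0,0,0],0]]' 60; python3 st.py
```

```text
clock: 16.5
eef_pos: [585.8, 98.3, 177.8]
eef_rot: [-3.141, 0.0, 1.722]
wrist_force: [-0.2, -1.7, -3.0]
finger_gap: 24.0
finger_force: 60.0
[585.81  98.34 177.77] [-3.1412e+00  4.0000e-04  1.7221e+00] F [-0.2  -1.67 -3.03] M [-0.586  0.172  0.121] q6 -0.05
```

```bash
python3 -m jog '[[10,[0,0,0],0.03],[10,[0,0,0],0.03],[10,[0,0,0],0.03],[10,[0,0,0],0.03],[10,[0,0,0],0.025],[10,[0,0,0],0],[10,[0,0,0],0],[10,[0,0,0],0]]' 60; python3 st.py
```

```text
clock: 17.3
eef_pos: [585.7, 98.3, 177.8]
eef_rot: [-3.141, 0.001, 1.27]
wrist_force: [-1.7, -2.4, -2.8]
finger_gap: 23.7
finger_force: 60.0
[585.7   98.35 177.79] [-3.1411e+00  6.0000e-04  1.2703e+00] F [-1.73 -2.4  -2.76] M [-0.859  0.882  0.141] q6 0.41
```

```bash
python3 -m jog '[[10,[0,0,0],0.03],[10,[0,0,0],0.03],[10,[0,0,0],0.03],[10,[0,0,0],0.02],[10,[0,0,0],0]]' 60; python3 st.py
```

```text
clock: 17.8
eef_pos: [585.6, 98.4, 177.8]
eef_rot: [-3.141, 0.001, 0.923]
wrist_force: [-3.2, -3.2, -3.6]
finger_gap: 23.6
finger_force: 60.0
[585.57  98.42 177.76] [-3.1409e+00  9.0000e-04  9.2280e-01] F [-3.15 -3.16 -3.56] M [-0.955  1.254  0.154] q6 0.75
```

```bash
python3 -m jog '[[10,[0,0,0],0.01],[10,[0,0,0],0.01],[10,[0,0,0],0.01],[10,[0,0,0],0]]' 60; python3 st.py
```

```text
clock: 18.2
eef_pos: [585.6, 98.4, 177.8]
eef_rot: [-3.141, 0.001, 0.83]
wrist_force: [-3.6, -3.2, -2.1]
finger_gap: 23.8
finger_force: 60.0
[585.57  98.45 177.75] [-3.141e+00  9.000e-04  8.304e-01] F [-3.58 -3.23 -2.12] M [-0.867  1.359  0.223] q6 0.85
```

```bash
python3 -m jog '[[10,[0,0,0],0.01],[10,[0,0,0],0]]' 60; python3 st.py;python3 -m jog '[[10,[0,0,0],0.01],[10,[0,0,0],0]]' 60; python3 st.py
```

```text
clock: 18.4
eef_pos: [585.5, 98.4, 177.8]
eef_rot: [-3.141, 0.001, 0.799]
wrist_force: [-4.0, -1.5, -3.4]
finger_gap: 23.6
finger_force: 60.0
[585.54  98.43 177.76] [-3.141e+00  1.000e-03  7.990e-01] F [-3.96 -1.49 -3.38] M [-0.938  1.397  0.191] q6 0.88
clock: 18.6
eef_pos: [585.5, 98.4, 177.7]
eef_rot: [-3.141, 0.001, 0.768]
wrist_force: [-4.1, -2.5, -3.3]
finger_gap: 23.9
finger_force: 60.0
[585.52  98.44 177.75] [-3.1409e+00  1.0000e-03  7.6760e-01] F [-4.09 -2.5  -3.25] M [-0.927  1.342  0.189] q6 0.91
```

```bash
python3 -m jog '[[10,[0,0,0],0.01],[10,[0,0,0],0]]' 60; python3 st.py;python3 -m jog '[[10,[0,0,0],0.01],[10,[0,0,0],0]]' 60; python3 st.py
```

```text
clock: 18.8
eef_pos: [585.5, 98.5, 177.7]
eef_rot: [-3.141, 0.001, 0.736]
wrist_force: [-4.7, -2.5, -3.1]
finger_gap: 23.8
finger_force: 60.0
[585.5   98.46 177.73] [-3.141e+00  1.100e-03  7.362e-01] F [-4.66 -2.47 -3.11] M [-0.862  1.36   0.158] q6 0.94
clock: 19.0
eef_pos: [585.5, 98.5, 177.8]
eef_rot: [-3.141, 0.001, 0.705]
wrist_force: [-4.1, -3.2, -2.7]
finger_gap: 23.8
finger_force: 60.0
[585.5   98.48 177.75] [-3.141e+00  1.100e-03  7.048e-01] F [-4.14 -3.24 -2.7 ] M [-0.859  1.423  0.161] q6 0.97
```

```bash
python3 -m jog '[[10,[0,0,0],0.01],[10,[0,0,0],0]]' 60; python3 st.py;python3 -m jog '[[10,[0,0,0],0.005],[10,[0,0,0],0]]' 60; python3 st.py
```

```text
clock: 19.2
eef_pos: [585.5, 98.5, 177.7]
eef_rot: [-3.141, 0.001, 0.673]
wrist_force: [-5.4, -2.8, -2.7]
finger_gap: 23.4
finger_force: 60.0
[585.48  98.51 177.75] [-3.141e+00  1.100e-03  6.734e-01] F [-5.36 -2.78 -2.75] M [-0.854  1.426  0.205] q6 1.0
clock: 19.4
eef_pos: [585.5, 98.5, 177.8]
eef_rot: [-3.141, 0.001, 0.658]
wrist_force: [-4.2, -2.5, -2.0]
finger_gap: 23.3
finger_force: 60.0
[585.49  98.48 177.76] [-3.141e+00  1.100e-03  6.582e-01] F [-4.16 -2.47 -2.04] M [-0.896  1.427  0.179] q6 1.02
```

```bash
python3 -m jog '[[10,[0,0,0],0.007],[10,[0,0,0],0]]' 60; python3 st.py;python3 -m jog '[[10,[0,0,0],0.005],[10,[0,0,0],0]]' 60; python3 st.py
```

```text
clock: 19.6
eef_pos: [585.5, 98.5, 177.7]
eef_rot: [-3.141, 0.001, 0.636]
wrist_force: [-4.8, -3.0, -2.7]
finger_gap: 24.3
finger_force: 60.0
[585.47  98.48 177.75] [-3.141e+00  1.200e-03  6.360e-01] F [-4.83 -3.04 -2.68] M [-0.882  1.484  0.184] q6 1.04
clock: 19.8
eef_pos: [585.5, 98.5, 177.8]
eef_rot: [-3.141, 0.001, 0.62]
wrist_force: [-4.1, -3.2, -2.8]
finger_gap: 23.8
finger_force: 60.0
[585.5   98.5  177.77] [-3.141e+00  1.100e-03  6.205e-01] F [-4.08 -3.21 -2.79] M [-0.818  1.428  0.185] q6 1.06
```

```bash
python3 - <<'E'
from h import *
snap('wrist','w4.png');snap('side','s4.png')
a=cv2.imread('pics/s4.png');b=cv2.imread('pics/w4.png')
cv2.imwrite('pics/c4.png',np.hstack([cv2.resize(a[110:250,230:370],(400,400),interpolation=cv2.INTER_CUBIC),cv2.resize(b[100:360,180:440],(400,400),interpolation=cv2.INTER_CUBIC)]))
E
```

View pics/c4.png

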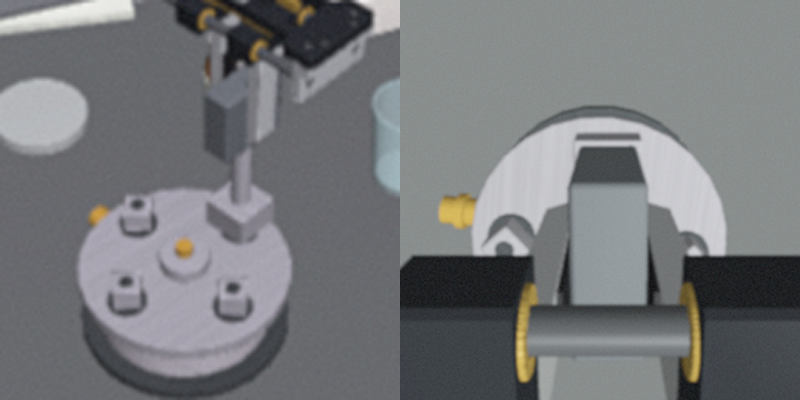

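The picture shows the wrench seated upright on b2 and straight in the fingers, with no slip. I keep feeling for the stop.

```bash
python3 -m jog '[[10,[0,0,0],0.006],[10,[0,0,0],0]]' 60; python3 st.py;python3 -m jog '[[10,[0,0,0],0.006],[10,[0,0,0],0]]' 60; python3 st.py
```

```text
clock: 20.1
eef_pos: [585.5, 98.5, 177.7]
eef_rot: [-3.141, 0.001, 0.602]
wrist_force: [-4.6, -2.5, -3.0]
finger_gap: 23.7
finger_force: 60.0
[585.47  98.5  177.74] [-3.141e+00  1.200e-03  6.016e-01] F [-4.63 -2.5  -3.05] M [-0.843  1.472  0.24 ] q6 1.07
clock: 20.3
eef_pos: [585.5, 98.5, 177.7]
eef_rot: [-3.141, 0.001, 0.583]
wrist_force: [-4.8, -2.9, -1.9]
finger_gap: 23.6
finger_force: 60.0
[585.46  98.51 177.73] [-3.141e+00  1.200e-03  5.828e-01] F [-4.81 -2.94 -1.9 ] M [-0.819  1.447  0.266] q6 1.09
```

```bash
python3 -m jog '[[10,[0,0,0],0.006],[10,[0,0,0],0]]' 60; python3 st.py;python3 -m jog '[[10,[0,0,0],0.004],[10,[0,0,0],0]]' 60; python3 st.py
```

```text
clock: 20.5
eef_pos: [585.5, 98.5, 177.8]
eef_rot: [-3.141, 0.001, 0.564]
wrist_force: [-4.7, -2.3, -2.5]
finger_gap: 23.5
finger_force: 60.0
[585.48  98.49 177.75] [-3.1411e+00  1.2000e-03  5.6400e-01] F [-4.67 -2.3  -2.51] M [-0.842  1.519  0.3  ] q6 1.11
clock: 20.7
eef_pos: [585.5, 98.5, 177.7]
eef_rot: [-3.141, 0.001, 0.552]
wrist_force: [-4.2, -3.5, -2.3]
finger_gap: 23.6
finger_force: 60.0
[585.48  98.51 177.74] [-3.1411e+00  1.2000e-03  5.5170e-01] F [-4.16 -3.49 -2.3 ] M [-0.789  1.477  0.375] q6 1.12
```

```bash
python3 -m jog '[[10,[0,0,0],-0.03],[10,[0,0,0],-0.02],[10,[0,0,-0.2],0],[10,[0,0,-0.3],0],[10,[0,0,-0.1],0],[10,[0,0,0],0]]' 60; python3 st.py
python3 - <<'E'
from h import *
to(484.8,41.3,197,1.437)
E

```

```text
clock: 21.3
eef_pos: [586.5, 98.7, 209.2]
eef_rot: [3.14, -0.002, 0.705]
wrist_force: [0.2, 0.3, -3.6]
finger_gap: 23.4
finger_force: 60.0
[586.47  98.74 209.17] [ 3.1403e+00 -2.3000e-03  7.0530e-01] F [ 0.23  0.26 -3.57] M [-0.048  0.14   0.047] q6 0.97
shift [-2.294 -0.444  0.237] twist -0.2329 n>= 5.0
```

```bash
python3 -m jog '[[10,[-0.3,-0.06,0],0],[10,[-0.5,-0.1,0],0],[10,[-0.6,-0.115,0],0],[10,[-0.55,-0.105,0],0],[10,[-0.34,-0.06,0],0],[10,[0,0,0],-0.045],[10,[0,0,0],-0.045],[10,[0,0,0],-0.045],[10,[0,0,0],-0.045],[10,[0,0,0],-0.045],[10,[0,0,0.2],-0.008],[10,[0,0,0.04],0],[10,[0,0,0],0],[10,[0,0,0],0]]' 60; python3 st.py
python3 - <<'E'
from h import *
to(484.8,41.3,190,1.437)
E

```

```text
clock: 22.7
eef_pos: [484.5, 41.1, 195.8]
eef_rot: [-3.141, -0.0, 1.435]
wrist_force: [-0.1, 0.2, -4.0]
finger_gap: 23.7
finger_force: 60.0
[484.46  41.08 195.84] [-3.1414 -0.      1.4353] F [-0.12  0.17 -3.98] M [-0.057  0.088 -0.001] q6 0.14
shift [0.005 0.006 0.117] twist -0.0005 n>= 1.0
```

```bash
python3 -m jog '[[10,[0.005,0.005,0.04],0],[10,[0,0,0.04],0],[10,[0,0,0.04],0],[10,[0,0,0],0]]' 60; python3 st.py
```

```text
clock: 23.1
eef_pos: [484.6, 41.3, 189.6]
eef_rot: [-3.141, 0.0, 1.437]
wrist_force: [-0.2, -0.0, -3.6]
finger_gap: 23.6
finger_force: 60.0
[484.6   41.27 189.64] [-3.1411e+00  1.0000e-04  1.4372e+00] F [-0.2  -0.03 -3.58] M [-0.066  0.104  0.015] q6 0.14
```

```bash
python3 -m jog '[[10,[0,0,0.03],0],[10,[0,0,0.03],0],[10,[0,0,0.03],0],[10,[0,0,0],0]]' 60; python3 st.py
```

```text
clock: 23.5
eef_pos: [484.6, 41.3, 185.2]
eef_rot: [-3.141, 0.0, 1.437]
wrist_force: [0.4, -0.3, -3.6]
finger_gap: 23.9
finger_force: 60.0
[484.62  41.26 185.21] [-3.1412e+00  1.0000e-04  1.4373e+00] F [ 0.42 -0.32 -3.63] M [-0.072  0.112 -0.047] q6 0.14
```

```bash
python3 -m jog '[[10,[0,0,0.04],0],[10,[0,0,0.03],0],[10,[0,0,0.03],0],[10,[0,0,0],0]]' 60; python3 st.py
```

```text
clock: 23.9
eef_pos: [484.6, 41.3, 180.2]
eef_rot: [-3.141, 0.0, 1.437]
wrist_force: [0.5, -0.2, -4.4]
finger_gap: 23.9
finger_force: 60.0
[484.64  41.28 180.2 ] [-3.1412e+00  1.0000e-04  1.4374e+00] F [ 0.54 -0.18 -4.37] M [-0.029  0.061  0.006] q6 0.14
```

```bash
python3 -m jog '[[10,[0,0,0.05],0],[10,[0,0,0],0.03],[10,[0,0,0],0.03],[10,[0,0,0],0.03],[10,[0,0,0],0.03],[10,[0,0,0],0.03],[10,[0,0,0],0]]' 60; python3 st.py
```

```text
clock: 24.6
eef_pos: [484.5, 41.0, 177.7]
eef_rot: [-3.141, 0.001, 0.965]
wrist_force: [-1.1, -1.6, -4.1]
finger_gap: 23.5
finger_force: 60.0
[484.53  41.01 177.73] [-3.1414e+00  9.0000e-04  9.6480e-01] F [-1.07 -1.61 -4.08] M [-0.719  0.54   0.184] q6 0.62
```

```bash
python3 -m jog '[[10,[0,0,0],0.03],[10,[0,0,0],0.03],[10,[0,0,0],0.02],[10,[0,0,0],0]]' 60; python3 st.py
```

```text
clock: 25.0
eef_pos: [484.4, 41.1, 177.7]
eef_rot: [-3.141, 0.001, 0.717]
wrist_force: [-2.3, -2.8, -3.6]
finger_gap: 23.9
finger_force: 60.0
[484.44  41.12 177.73] [-3.1413e+00  1.0000e-03  7.1660e-01] F [-2.29 -2.79 -3.58] M [-0.754  0.758  0.134] q6 0.86
```

```bash
python3 -m jog '[[10,[0,0,0],0.02],[10,[0,0,0],0.02],[10,[0,0,0],0.02],[10,[0,0,0],0]]' 60; python3 st.py
```

```text
clock: 25.4
eef_pos: [484.4, 41.2, 177.7]
eef_rot: [-3.141, 0.001, 0.529]
wrist_force: [-1.7, -2.3, -3.7]
finger_gap: 23.4
finger_force: 60.0
[484.4   41.17 177.71] [-3.1413e+00  1.0000e-03  5.2890e-01] F [-1.73 -2.28 -3.73] M [-0.702  0.983  0.177] q6 1.05
```

```bash
python3 -m jog '[[10,[0,0,0],0.015],[10,[0,0,0],0.015],[10,[0,0,0],0.01],[10,[0,0,0],0]]' 60; python3 st.py;python3 -m jog '[[10,[0,0,0],0.01],[10,[0,0,0],0]]' 60; python3 st.py
```

```text
clock: 25.8
eef_pos: [484.4, 41.2, 177.7]
eef_rot: [-3.141, 0.001, 0.404]
wrist_force: [-3.3, -1.3, -3.5]
finger_gap: 23.7
finger_force: 60.0
[484.39  41.2  177.72] [-3.1414e+00  1.1000e-03  4.0420e-01] F [-3.27 -1.32 -3.45] M [-0.675  1.185  0.179] q6 1.18
clock: 26.0
eef_pos: [484.4, 41.2, 177.7]
eef_rot: [-3.141, 0.001, 0.372]
wrist_force: [-3.1, -1.6, -4.1]
finger_gap: 23.8
finger_force: 60.0
[484.41  41.23 177.73] [-3.1414e+00  1.0000e-03  3.7210e-01] F [-3.09 -1.56 -4.1 ] M [-0.679  1.327  0.204] q6 1.21
```

```bash
python3 -m jog '[[10,[0,0,0],0.006],[10,[0,0,0],0]]' 60; python3 st.py;python3 -m jog '[[10,[0,0,0],0.006],[10,[0,0,0],0]]' 60; python3 st.py
```

```text
clock: 26.2
eef_pos: [484.5, 41.2, 177.7]
eef_rot: [-3.141, 0.001, 0.351]
wrist_force: [-5.4, -2.6, -4.4]
finger_gap: 23.8
finger_force: 60.0
[484.46  41.24 177.74] [-3.1414e+00  9.0000e-04  3.5110e-01] F [-5.41 -2.59 -4.38] M [-0.658  1.592  0.183] q6 1.23
clock: 26.4
eef_pos: [484.5, 41.3, 177.7]
eef_rot: [-3.141, 0.001, 0.332]
wrist_force: [-4.3, -3.0, -4.0]
finger_gap: 24.1
finger_force: 60.0
[484.46  41.26 177.73] [-3.1414e+00  9.0000e-04  3.3230e-01] F [-4.28 -3.02 -4.01] M [-0.675  1.514  0.281] q6 1.25
```

Rising as on b2; two more small steps.

```bash
python3 -m jog '[[10,[0,0,0],0.006],[10,[0,0,0],0]]' 60; python3 st.py;python3 -m jog '[[10,[0,0,0],0.004],[10,[0,0,0],0]]' 60; python3 st.py
```

```text
clock: 26.6
eef_pos: [484.4, 41.3, 177.7]
eef_rot: [-3.141, 0.001, 0.314]
wrist_force: [-3.7, -1.7, -3.9]
finger_gap: 23.6
finger_force: 60.0
[484.44  41.27 177.75] [-3.1414e+00  9.0000e-04  3.1350e-01] F [-3.73 -1.72 -3.89] M [-0.651  1.49   0.32 ] q6 1.27
clock: 26.8
eef_pos: [484.4, 41.3, 177.7]
eef_rot: [-3.141, 0.001, 0.301]
wrist_force: [-5.5, -1.7, -4.9]
finger_gap: 24.0
finger_force: 60.0
[484.43  41.26 177.74] [-3.1414e+00  9.0000e-04  3.0120e-01] F [-5.53 -1.71 -4.9 ] M [-0.649  1.482  0.349] q6 1.28
```

```bash
python3 -m jog '[[10,[0,0,0],-0.03],[10,[0,0,0],-0.02],[10,[0,0,-0.2],0],[10,[0,0,-0.3],0],[10,[0,0,-0.1],0],[10,[0,0,0],0],[10,[0,0,0],0]]' 60; python3 st.py
python3 - <<'E'
from h import *
to(506.5,120.5,197,1.307)
E

```

```text
clock: 27.5
eef_pos: [484.8, 41.3, 207.8]
eef_rot: [3.142, -0.0, 0.457]
wrist_force: [-0.3, 0.4, -3.6]
finger_gap: 23.6
finger_force: 60.0
[484.78  41.32 207.79] [ 3.1416e+00 -4.0000e-04  4.5670e-01] F [-0.28  0.42 -3.6 ] M [-0.008  0.183  0.021] q6 1.12
shift [ 1.088 -1.23   0.216] twist -0.2707 n>= 6.0
```

```bash
python3 -m jog '[[10,[0.25,-0.28,0],0],[10,[0.4,-0.45,0],0],[10,[0.3,-0.35,0],0],[10,[0.14,-0.15,0],0],[10,[0,0,0],-0.045],[10,[0,0,0],-0.045],[10,[0,0,0],-0.045],[10,[0,0,0],-0.045],[10,[0,0,0],-0.045],[10,[0,0,0],-0.045],[10,[0,0,0.2],0],[10,[0,0,0.02],0],[10,[0,0,0],0],[10,[0,0,0],0]]' 60; python3 st.py
python3 - <<'E'
from h import *
to(506.5,120.5,190,1.307)
E

```

```text
clock: 28.9
eef_pos: [506.5, 120.4, 196.9]
eef_rot: [-3.142, 0.0, 1.303]
wrist_force: [-0.1, -0.4, -3.6]
finger_gap: 24.0
finger_force: 60.0
[506.51 120.44 196.9 ] [-3.1415  0.      1.3033] F [-0.09 -0.4  -3.64] M [-0.08   0.103  0.015] q6 0.43
shift [ 0.001 -0.001  0.138] twist -0.0012 n>= 1.0
```

```bash
python3 -m jog '[[10,[0,0,0.05],0],[10,[0,0,0.05],0],[10,[0,0,0.04],0],[10,[0,0,0],0]]' 60; python3 st.py
```

```text
clock: 29.3
eef_pos: [506.4, 120.5, 189.6]
eef_rot: [-3.141, 0.0, 1.305]
wrist_force: [0.4, 1.3, -3.6]
finger_gap: 23.6
finger_force: 60.0
[506.35 120.49 189.59] [-3.1411e+00  3.0000e-04  1.3052e+00] F [ 0.35  1.3  -3.55] M [-0.076  0.063  0.014] q6 0.43
```

```bash
python3 -m jog '[[10,[0,0,0.03],0],[10,[0,0,0.03],0],[10,[0,0,0.03],0],[10,[0,0,0],0]]' 60; python3 st.py
```

```text
clock: 29.7
eef_pos: [506.4, 120.5, 185.2]
eef_rot: [-3.141, 0.0, 1.305]
wrist_force: [0.1, 0.3, -2.9]
finger_gap: 23.8
finger_force: 60.0
[506.4 120.5 185.2] [-3.1413e+00  2.0000e-04  1.3054e+00] F [ 0.08  0.35 -2.87] M [-0.046  0.052 -0.002] q6 0.43
```

```bash
python3 -m jog '[[10,[0,0,0.04],0],[10,[0,0,0.03],0],[10,[0,0,0.03],0],[10,[0,0,0],0]]' 60; python3 st.py
```

```text
clock: 30.1
eef_pos: [506.4, 120.5, 180.2]
eef_rot: [-3.141, 0.0, 1.305]
wrist_force: [-0.2, -0.4, -3.7]
finger_gap: 23.8
finger_force: 60.0
[506.37 120.51 180.18] [-3.1412e+00  2.0000e-04  1.3054e+00] F [-0.21 -0.42 -3.74] M [-0.068  0.05   0.035] q6 0.43
```

```bash
python3 -m jog '[[10,[0,0,0.05],0],[10,[0,0,0],0.03],[10,[0,0,0],0.03],[10,[0,0,0],0.03],[10,[0,0,0],0.03],[10,[0,0,0],0.02],[10,[0,0,0],0]]' 60; python3 st.py
```

```text
clock: 30.8
eef_pos: [506.2, 120.2, 177.6]
eef_rot: [-3.141, 0.001, 0.865]
wrist_force: [-1.4, -2.8, -4.3]
finger_gap: 23.9
finger_force: 60.0
[506.22 120.17 177.63] [-3.1414e+00  1.2000e-03  8.6480e-01] F [-1.39 -2.8  -4.3 ] M [-0.841  0.471  0.186] q6 0.87
```

```bash
python3 -m jog '[[10,[0,0,0],0.02],[10,[0,0,0],0.02],[10,[0,0,0],0.015],[10,[0,0,0],0]]' 60; python3 st.py
```

```text
clock: 31.2
eef_pos: [506.2, 120.3, 177.7]
eef_rot: [-3.141, 0.001, 0.694]
wrist_force: [-1.3, -2.4, -5.2]
finger_gap: 23.7
finger_force: 60.0
[506.18 120.27 177.65] [-3.1414e+00  1.2000e-03  6.9410e-01] F [-1.33 -2.44 -5.16] M [-0.84   0.67   0.191] q6 1.04
```

```bash
python3 -m jog '[[10,[0,0,0],0.015],[10,[0,0,0],0.015],[10,[0,0,0],0.01],[10,[0,0,0],0]]' 60; python3 st.py;python3 -m jog '[[10,[0,0,0],0.01],[10,[0,0,0],0]]' 60; python3 st.py
```

```text
clock: 31.6
eef_pos: [506.2, 120.3, 177.6]
eef_rot: [-3.141, 0.001, 0.569]
wrist_force: [-2.1, -4.0, -4.3]
finger_gap: 23.6
finger_force: 60.0
[506.18 120.31 177.64] [-3.1415e+00  1.2000e-03  5.6920e-01] F [-2.14 -4.02 -4.31] M [-0.913  0.842  0.174] q6 1.16
clock: 31.8
eef_pos: [506.2, 120.3, 177.7]
eef_rot: [-3.141, 0.001, 0.538]
wrist_force: [-3.2, -2.5, -5.5]
finger_gap: 23.6
finger_force: 60.0
[506.17 120.33 177.66] [-3.1415e+00  1.1000e-03  5.3770e-01] F [-3.22 -2.47 -5.52] M [-1.033  0.998  0.216] q6 1.2
```

```bash
python3 -m jog '[[10,[0,0,0],0.006],[10,[0,0,0],0]]' 60; python3 st.py;python3 -m jog '[[10,[0,0,0],0.006],[10,[0,0,0],0]]' 60; python3 st.py
```

```text
clock: 32.0
eef_pos: [506.2, 120.4, 177.7]
eef_rot: [-3.141, 0.001, 0.517]
wrist_force: [-3.4, -3.2, -5.6]
finger_gap: 24.1
finger_force: 60.0
[506.22 120.37 177.7 ] [-3.1415e+00  9.0000e-04  5.1730e-01] F [-3.41 -3.22 -5.65] M [-1.132  1.127  0.173] q6 1.22
clock: 32.2
eef_pos: [506.2, 120.4, 177.7]
eef_rot: [-3.141, 0.001, 0.498]
wrist_force: [-4.0, -4.2, -5.9]
finger_gap: 24.0
finger_force: 60.0
[506.23 120.38 177.69] [-3.1415e+00  9.0000e-04  4.9850e-01] F [-3.96 -4.18 -5.88] M [-1.188  1.158  0.16 ] q6 1.24
```

```bash
python3 -m jog '[[10,[0,0,0],0.006],[10,[0,0,0],0]]' 60; python3 st.py;python3 -m jog '[[10,[0,0,0],0.006],[10,[0,0,0],0]]' 60; python3 st.py
```

```text
clock: 32.4
eef_pos: [506.2, 120.4, 177.7]
eef_rot: [-3.141, 0.001, 0.48]
wrist_force: [-3.4, -3.1, -5.4]
finger_gap: 23.9
finger_force: 60.0
[506.23 120.38 177.7 ] [-3.1415e+00  1.0000e-03  4.7960e-01] F [-3.38 -3.13 -5.39] M [-1.138  1.155  0.222] q6 1.25
clock: 32.6
eef_pos: [506.2, 120.4, 177.7]
eef_rot: [-3.142, 0.001, 0.461]
wrist_force: [-2.9, -5.0, -5.8]
finger_gap: 24.1
finger_force: 60.0
[506.22 120.43 177.73] [-3.1415e+00  9.0000e-04  4.6090e-01] F [-2.89 -4.97 -5.81] M [-1.068  1.191  0.291] q6 1.27
```

```bash
python3 -m jog '[[10,[0,0,0],0.005],[10,[0,0,0],0]]' 60; python3 st.py
```

```text
clock: 32.8
eef_pos: [506.2, 120.4, 177.7]
eef_rot: [-3.142, 0.001, 0.445]
wrist_force: [-3.9, -3.3, -6.7]
finger_gap: 23.9
finger_force: 60.0
[506.22 120.39 177.69] [-3.1415e+00  1.0000e-03  4.4530e-01] F [-3.88 -3.31 -6.66] M [-1.131  1.271  0.319] q6 1.29
```

```bash
python3 -m jog '[[10,[0,0,0],0.004],[10,[0,0,0],0]]' 60; python3 st.py; python3 -m jog '[[10,[0,0,0],-0.03],[10,[0,0,0],-0.02],[10,[0,0,-0.2],0],[10,[0,0,-0.3],0],[10,[0,0,-0.1],0],[10,[0,0,0],0],[10,[0,0,0],0]]' 60; python3 st.py
python3 - <<'E'
from h import *
to(563.8,19.6,197,1.307)
E

```

```text
clock: 33.0
eef_pos: [506.2, 120.4, 177.7]
eef_rot: [-3.142, 0.001, 0.433]
wrist_force: [-4.2, -3.5, -5.6]
finger_gap: 23.7
finger_force: 60.0
[506.19 120.38 177.69] [-3.1415e+00  1.0000e-03  4.3290e-01] F [-4.21 -3.48 -5.58] M [-1.127  1.216  0.423] q6 1.3
clock: 33.7
eef_pos: [506.5, 120.6, 207.8]
eef_rot: [-3.142, -0.0, 0.589]
wrist_force: [-0.4, 0.9, -3.9]
finger_gap: 23.5
finger_force: 60.0
[506.48 120.59 207.79] [-3.1415e+00 -3.0000e-04  5.8870e-01] F [-0.42  0.94 -3.92] M [-0.     0.146  0.016] q6 1.15
shift [-0.168  2.316  0.216] twist -0.2287 n>= 5.0
```

```bash
python3 -m jog '[[10,[-0.02,0.3,0],0],[10,[-0.04,0.5,0],0],[10,[-0.05,0.65,0],0],[10,[-0.04,0.55,0],0],[10,[-0.02,0.315,0],0],[10,[0,0,0],-0.045],[10,[0,0,0],-0.045],[10,[0,0,0],-0.045],[10,[0,0,0],-0.045],[10,[0,0,0],-0.045],[10,[0,0,0.2],-0.004],[10,[0,0,0.02],0],[10,[0,0,0],0],[10,[0,0,0],0]]' 60; python3 st.py
python3 - <<'E'
from h import *
to(563.8,19.6,190,1.307)
E

```

```text
clock: 35.1
eef_pos: [563.8, 19.5, 196.9]
eef_rot: [-3.141, 0.0, 1.306]
wrist_force: [-0.6, -0.3, -4.1]
finger_gap: 23.9
finger_force: 60.0
[563.75  19.54 196.9 ] [-3.1415  0.      1.3065] F [-0.63 -0.32 -4.06] M [-0.033  0.095  0.031] q6 0.23
shift [0.001 0.001 0.138] twist -0.0002 n>= 1.0
```

```bash
python3 -m jog '[[10,[0,0,0.05],0],[10,[0,0,0.05],0],[10,[0,0,0.04],0],[10,[0,0,0],0]]' 60; python3 st.py
```

```text
clock: 35.5
eef_pos: [563.6, 19.6, 189.5]
eef_rot: [-3.141, 0.0, 1.308]
wrist_force: [0.2, -0.3, -3.3]
finger_gap: 23.8
finger_force: 60.0
[563.57  19.58 189.54] [-3.1410e+00  1.0000e-04  1.3083e+00] F [ 0.24 -0.29 -3.32] M [-0.059  0.106 -0.029] q6 0.23
```

```bash
python3 -m jog '[[10,[0,0,0.03],0],[10,[0,0,0.03],0],[10,[0,0,0.03],0],[10,[0,0,0],0]]' 60; python3 st.py
```

```text
clock: 35.9
eef_pos: [563.6, 19.6, 185.2]
eef_rot: [-3.141, 0.0, 1.309]
wrist_force: [-0.0, 0.3, -4.0]
finger_gap: 23.8
finger_force: 60.0
[563.64  19.57 185.21] [-3.1413e+00  1.0000e-04  1.3085e+00] F [-0.02  0.27 -3.98] M [-0.049  0.057 -0.022] q6 0.23
```

```bash
python3 -m jog '[[10,[0,0,0.04],0],[10,[0,0,0.03],0],[10,[0,0,0.03],0],[10,[0,0,0],0]]' 60; python3 st.py
```

```text
clock: 36.3
eef_pos: [563.6, 19.5, 180.2]
eef_rot: [-3.141, 0.0, 1.309]
wrist_force: [-0.8, -0.5, -3.1]
finger_gap: 23.8
finger_force: 60.0
[563.64  19.54 180.18] [-3.1412e+00  1.0000e-04  1.3086e+00] F [-0.78 -0.45 -3.07] M [-0.067  0.051 -0.001] q6 0.23
```

```bash
python3 -m jog '[[10,[0,0,0.05],0],[10,[0,0,0],0.03],[10,[0,0,0],0.03],[10,[0,0,0],0.03],[10,[0,0,0],0.03],[10,[0,0,0],0.03],[10,[0,0,0],0]]' 60; python3 st.py
```

```text
clock: 37.0
eef_pos: [563.5, 19.3, 177.7]
eef_rot: [-3.141, 0.001, 0.836]
wrist_force: [-0.9, -1.8, -4.4]
finger_gap: 23.9
finger_force: 60.0
[563.5   19.27 177.68] [-3.1414e+00  9.0000e-04  8.3590e-01] F [-0.94 -1.84 -4.43] M [-0.713  0.444  0.136] q6 0.7
```

```bash
python3 -m jog '[[10,[0,0,0],0.03],[10,[0,0,0],0.03],[10,[0,0,0],0.02],[10,[0,0,0],0]]' 60; python3 st.py;python3 -m jog '[[10,[0,0,0],0.02],[10,[0,0,0],0.02],[10,[0,0,0],0.015],[10,[0,0,0],0]]' 60; python3 st.py
```

```text
clock: 37.4
eef_pos: [563.4, 19.4, 177.7]
eef_rot: [-3.141, 0.001, 0.588]
wrist_force: [-1.8, -2.4, -3.4]
finger_gap: 23.5
finger_force: 60.0
[563.44  19.39 177.68] [-3.1414e+00  1.0000e-03  5.8770e-01] F [-1.76 -2.36 -3.45] M [-0.709  0.786  0.171] q6 0.95
clock: 37.8
eef_pos: [563.4, 19.4, 177.7]
eef_rot: [-3.141, 0.001, 0.416]
wrist_force: [-2.9, -1.9, -3.8]
finger_gap: 23.9
finger_force: 60.0
[563.43  19.45 177.68] [-3.1414e+00  1.1000e-03  4.1610e-01] F [-2.88 -1.87 -3.84] M [-0.691  0.993  0.226] q6 1.12
```

```bash
python3 -m jog '[[10,[0,0,0],0.015],[10,[0,0,0],0.015],[10,[0,0,0],0.01],[10,[0,0,0],0]]' 60; python3 st.py;python3 -m jog '[[10,[0,0,0],0.01],[10,[0,0,0],0.01],[10,[0,0,0],0]]' 60; python3 st.py
```

```text
clock: 38.2
eef_pos: [563.4, 19.5, 177.7]
eef_rot: [-3.141, 0.001, 0.291]
wrist_force: [-3.5, -1.8, -4.2]
finger_gap: 23.4
finger_force: 60.0
[563.42  19.49 177.68] [-3.1414e+00  1.0000e-03  2.9060e-01] F [-3.49 -1.82 -4.22] M [-0.627  1.137  0.181] q6 1.25
clock: 38.5
eef_pos: [563.4, 19.5, 177.7]
eef_rot: [-3.141, 0.001, 0.227]
wrist_force: [-4.0, -1.0, -4.3]
finger_gap: 23.7
finger_force: 60.0
[563.43  19.52 177.7 ] [-3.1414e+00  1.0000e-03  2.2740e-01] F [-3.99 -1.03 -4.27] M [-0.563  1.236  0.196] q6 1.31
```

```bash
python3 -m jog '[[10,[0,0,0],0.008],[10,[0,0,0],0]]' 60; python3 st.py;python3 -m jog '[[10,[0,0,0],0.006],[10,[0,0,0],0]]' 60; python3 st.py
```

```text
clock: 38.7
eef_pos: [563.5, 19.5, 177.7]
eef_rot: [-3.141, 0.001, 0.2]
wrist_force: [-5.0, -2.2, -6.1]
finger_gap: 23.8
finger_force: 60.0
[563.47  19.53 177.72] [-3.1414e+00  8.0000e-04  1.9990e-01] F [-4.95 -2.23 -6.06] M [-0.596  1.494  0.16 ] q6 1.34
clock: 38.9
eef_pos: [563.5, 19.5, 177.7]
eef_rot: [-3.142, 0.001, 0.181]
wrist_force: [-4.6, -3.1, -5.9]
finger_gap: 23.8
finger_force: 60.0
[563.48  19.53 177.72] [-3.1415e+00  8.0000e-04  1.8050e-01] F [-4.62 -3.06 -5.88] M [-0.637  1.498  0.247] q6 1.36
```

```bash
python3 -m jog '[[10,[0,0,0],0.006],[10,[0,0,0],0]]' 60; python3 st.py;python3 -m jog '[[10,[0,0,0],0.005],[10,[0,0,0],0]]' 60; python3 st.py
```

```text
clock: 39.1
eef_pos: [563.5, 19.5, 177.7]
eef_rot: [-3.142, 0.001, 0.162]
wrist_force: [-5.1, -2.1, -5.7]
finger_gap: 23.7
finger_force: 60.0
[563.49  19.54 177.73] [-3.1415e+00  8.0000e-04  1.6180e-01] F [-5.06 -2.06 -5.69] M [-0.559  1.533  0.3  ] q6 1.38
clock: 39.3
eef_pos: [563.5, 19.5, 177.7]
eef_rot: [-3.142, 0.001, 0.146]
wrist_force: [-5.1, -0.9, -5.8]
finger_gap: 24.0
finger_force: 60.0
[563.47  19.53 177.72] [-3.1415e+00  9.0000e-04  1.4620e-01] F [-5.09 -0.9  -5.79] M [-0.66   1.548  0.392] q6 1.39
```

```bash
python3 -m jog '[[10,[0,0,0],0.004],[10,[0,0,0],0]]' 60; python3 st.py
```

```text
clock: 39.5
eef_pos: [563.5, 19.6, 177.7]
eef_rot: [-3.142, 0.001, 0.134]
wrist_force: [-4.3, -1.1, -6.1]
finger_gap: 23.6
finger_force: 60.0
[563.48  19.56 177.73] [-3.1415e+00  8.0000e-04  1.3380e-01] F [-4.26 -1.13 -6.12] M [-0.549  1.509  0.455] q6 1.41
```

All four felt home. Back to the holder.

```bash
python3 -m jog '[[10,[0,0,0],-0.03],[10,[0,0,0],-0.02],[10,[0,0,-0.2],0],[10,[0,0,-0.3],0],[10,[0,0,-0.2],0],[10,[0,0,0],-0.016],[10,[0,0,0],0]]' 60; python3 st.py
python3 - <<'E'
from h import *
to(536.6,-261.2,160,0.335)
E

```

```text
clock: 40.2
eef_pos: [564.3, 19.7, 214.0]
eef_rot: [3.141, -0.002, 0.341]
wrist_force: [0.3, 0.3, -3.2]
finger_gap: 23.7
finger_force: 60.0
[564.27  19.68 214.04] [ 3.141e+00 -2.300e-03  3.408e-01] F [ 0.28  0.31 -3.18] M [-0.007  0.167 -0.004] q6 1.2
shift [-2.401  5.109  1.078] twist 0.0018 n>= 6.0
```

```bash
python3 -m jog '[[10,[-0.14,0.3,0],0],[10,[-0.24,0.5,0],0],[10,[-0.28,0.6,0],0],[10,[-0.3,0.64,0],0],[10,[-0.3,0.64,0],0],[10,[-0.3,0.64,0],0],[10,[-0.3,0.64,0],0],[10,[-0.25,0.53,0],0],[10,[-0.19,0.4,0],0],[10,[-0.1,0.21,0],0],[10,[0,0,0.5],0],[10,[0,0,0.5],0],[10,[0,0,0],0],[10,[0,0,0],0]]' 60
python3 - <<'E'
from h import *
snap('side','s5.png');a=cv2.imread('pics/s5.png')
cv2.imwrite('pics/c5.png',cv2.resize(a[240:400,240:420],None,fx=3.3,fy=3.3,interpolation=cv2.INTER_CUBIC))
to(536.6,-261.2,110,0.335)
E
```

```text
clock: 41.6
eef_pos: [536.0, -260.9, 163.6]
eef_rot: [3.142, -0.0, 0.341]
wrist_force: [0.0, -0.8, -2.4]
finger_gap: 23.6
finger_force: 60.0
shift [1.000e-03 3.000e-03 1.088e+00] twist 0.0018 n>= 2.0
```

View pics/c5.png

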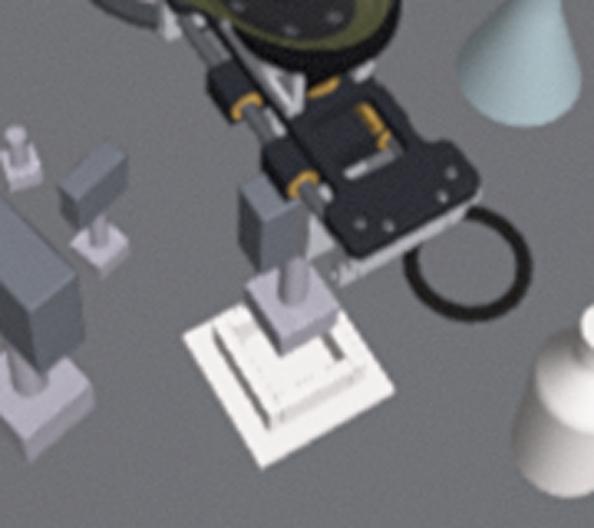

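The picture shows the socket aligned above the well, so I lower it.

```bash
python3 -m jog '[[10,[0,0,0.3],0],[10,[0,0,0.25],0],[10,[0,0,0.2],0],[10,[0,0,0.15],0],[10,[0,0,0],0]]' 60; python3 st.py; python3 -m jog '[[10,[0,0,0.1],0],[10,[0,0,0.05],0],[10,[0,0,0.02],0],[10,[0,0,0],0]]' 60; python3 st.py
```

```text
clock: 42.15
eef_pos: [535.6, -260.7, 117.0]
eef_rot: [-3.14, 0.001, 0.341]
wrist_force: [0.2, 0.5, -3.5]
finger_gap: 23.7
finger_force: 60.0
[ 535.6  -260.69  117.02] [-3.1404e+00  1.0000e-03  3.4100e-01] F [ 0.22  0.53 -3.47] M [-0.036  0.138  0.012] q6 0.72
clock: 42.55
eef_pos: [535.9, -260.9, 109.5]
eef_rot: [-3.142, -0.0, 0.341]
wrist_force: [-0.1, -0.4, -2.9]
finger_gap: 23.7
finger_force: 60.0
[ 535.93 -260.9   109.45] [-3.1416 -0.      0.3409] F [-0.12 -0.4  -2.93] M [-0.087  0.111  0.025] q6 0.72
```

```bash
python3 -m jog '[[10,[0,0,0.02],0],[10,[0,0,0.01],0],[10,[0,0,0],0]]' 60; python3 st.py; python3 -m jog '[[40,[0,0,0],0],[70,[0,0,0],0],[94,[0,0,0],0],[94,[0,0,0],0],[94,[0,0,0],0],[94,[0,0,0],0],[94,[0,0,0],0],[94,[0,0,-0.3],0],[94,[0,0,-0.6],0],[94,[0,0,-0.6],0],[94,[0,0,-0.4],0],[94,[0,0,0],0],[94,[0,0,0],0],[94,[0,0,0],0],[94,[0,0,0],0]]' 20
python3 - <<'E'
from h import *
snap('side','s6.png')
for n in('side',):
  K,M=cam(n)
  for q in('wrench','holder'):
    for d in regions_of(n,q): print(q,round(d['conf'],2),np.round(d['rect'],1))
a=cv2.imread('pics/s6.png');b=cv2.imread('pics/side0.png')
cv2.imwrite('pics/c6.png',np.hstack([cv2.resize(x[150:400,210:440],None,fx=1.7,fy=1.7) for x in(b,a)]))
E
```

```text
clock: 42.85
eef_pos: [535.9, -260.9, 107.9]
eef_rot: [-3.142, 0.0, 0.341]
wrist_force: [-0.7, 0.1, -3.2]
finger_gap: 23.8
finger_force: 60.0
[ 535.9  -260.89  107.95] [-3.1416  0.      0.341 ] F [-0.75  0.14 -3.24] M [-0.019  0.147  0.017] q6 0.72
clock: 44.35
eef_pos: [535.6, -260.7, 201.9]
eef_rot: [-3.14, 0.001, 0.341]
wrist_force: [-0.2, -0.1, -0.6]
finger_gap: 93.9
finger_force: 0.0
wrench 0.95 [327.8 330.   29.7  55.7]
wrench 0.82 [243.4 336.8  43.7  90.8]
wrench 0.71 [267.9 303.   22.1  45.8]
holder 0.8 [325.7 356.5  64.2  56.2]
```

View pics/c6.png

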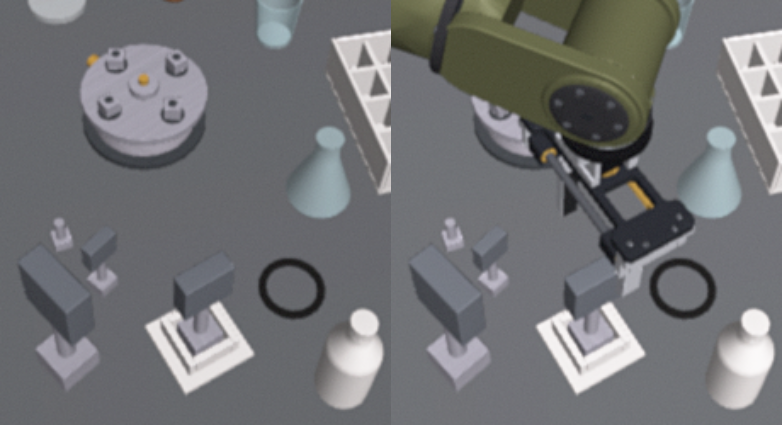

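The wrench stands in its well as it did at the start, nothing else has moved and the fingers are clear.

```bash
python3 -c "
from cell import *
print(sign_off())"
```

```text
the job is handed in; nothing more can be done
None
```

I handed in the job at about 44 s: the slack pair b1 and b2 were snugged first, then b2, b1, a1 and a2 were each turned until I felt the stop (0.35–0.46 Nm), and the wrench is back upright in its holder with nothing else moved; no verdict came back.

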